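Free-movement check of a jig's sprung pads

TASK

Check that the five sprung copper pads of the welding jig move freely: shut the fingers and run the fingertips lightly along the curved row in one low sweep, from the green magnet's end to the red magnet's end, so that every pad in turn dips a few millimetres, and stay down close to the deck between the pads. Do not push any pad all the way down flush with the deck, do not grasp anything, and leave alone the bolt, the red magnetic square and the marker near the jig. Lift clear of the jig at the end, with all the pads sprung back up.

Things in the scene. Friction and masses are not known exactly. Their poses are not given: they have to be found in the camera images.
- jig: welding jig, fixed to the table: a 120 x 330 x 10 mm dark foot plate, on it a grey deck 90 x 330 mm, its flat top 30 mm above the table. Origin at the centre of the underside, x across the jig, y along it, z up. Five copper pads stand in a shallow arc along the deck. A torch on a stand about 0.3 m high is fixed at the table's left; rise over it.
- pad1_top (a point): top of copper pad 1 of 5 (pad 1 at the jig's -y end, pad 5 at its +y end); moves with the pad. The pad is a blunt cone, 38 mm across at deck level, sloping at about 33 degrees to a flat top of 7 mm across, 10 mm above the deck when up; fingers sliding level over the slope push it down
- pad1 (a joint): how far pad 1 is pressed straight down, in m: 0 = up, 0.010 = flush with the deck; sprung, about 1.2 N to start and 0.4 N more per mm; it springs back when let go
- pad2_top (a point): top of copper pad 2 of 5 (pad 1 at the jig's -y end, pad 5 at its +y end); moves with the pad. The pad is a blunt cone, 38 mm across at deck level, sloping at about 33 degrees to a flat top of 7 mm across, 10 mm above the deck when up; fingers sliding level over the slope push it down
- pad2 (a joint): how far pad 2 is pressed straight down, in m: 0 = up, 0.010 = flush with the deck; sprung, about 1.2 N to start and 0.4 N more per mm; it springs back when let go
- pad3_top (a point): top of copper pad 3 of 5 (pad 1 at the jig's -y end, pad 5 at its +y end); moves with the pad. The pad is a blunt cone, 38 mm across at deck level, sloping at about 33 degrees to a flat top of 7 mm across, 10 mm above the deck when up; fingers sliding level over the slope push it down
- pad3 (a joint): how far pad 3 is pressed straight down, in m: 0 = up, 0.010 = flush with the deck; sprung, about 1.2 N to start and 0.4 N more per mm; it springs back when let go
- pad4_top (a point): top of copper pad 4 of 5 (pad 1 at the jig's -y end, pad 5 at its +y end); moves with the pad. The pad is a blunt cone, 38 mm across at deck level, sloping at about 33 degrees to a flat top of 7 mm across, 10 mm above the deck when up; fingers sliding level over the slope push it down
- pad4 (a joint): how far pad 4 is pressed straight down, in m: 0 = up, 0.010 = flush with the deck; sprung, about 1.2 N to start and 0.4 N more per mm; it springs back when let go
- pad5_top (a point): top of copper pad 5 of 5 (pad 1 at the jig's -y end, pad 5 at its +y end); moves with the pad. The pad is a blunt cone, 38 mm across at deck level, sloping at about 33 degrees to a flat top of 7 mm across, 10 mm above the deck when up; fingers sliding level over the slope push it down
- pad5 (a joint): how far pad 5 is pressed straight down, in m: 0 = up, 0.010 = flush with the deck; sprung, about 1.2 N to start and 0.4 N more per mm; it springs back when let go
- gap1 (a point): point on the deck surface (fixed) half-way between pads 1 and 2
- gap2 (a point): point on the deck surface (fixed) half-way between pads 2 and 3
- gap3 (a point): point on the deck surface (fixed) half-way between pads 3 and 4
- gap4 (a point): point on the deck surface (fixed) half-way between pads 4 and 5
- green_magnet: green disc, 22 mm across and 4 mm high, stuck to the deck beyond the last pad at the start end of the row (may be either end), 42 mm from that pad's centre; origin at its underside, on the deck
- red_magnet: red disc, 22 mm across and 4 mm high, stuck to the deck beyond the last pad at the finish end of the row (may be either end), 42 mm from that pad's centre; origin at its underside, on the deck
- bolt_long: grey steel hex-head bolt standing on its head behind the jig, 28 x 24 x 60 mm high; loose, to be left alone; origin at the centre of its underside
- magnet_square: red flat triangular magnetic welding square with three dark holes, lying to the left of the jig, 93 x 90 x 17 mm; loose, to be left alone; origin at the centre of its underside
- marker: cream paint marker with black cap lying in front of the jig, 138 mm long along its y, 14 mm thick; loose, to be left alone; origin at the centre of its underside

How it is judged:
By the outcome, as a careful person would: the job done as asked, in the order asked, and still so for the second after the job is handed in, with the robot touching nothing.
It also fails if it takes over 48 s, if anything falls off the work surface, if the arm or the gripper's body presses on something with over 40 N, if the wrist force passes 120 N, or if a joint passes its speed limit or range.

ROBOT

A 7-joint arm with a two-finger parallel gripper is mounted at the origin on a cart in front of the work surface, level with it; the furniture and walls round the work are solid. World frame = base frame: x ahead of the robot, y to its left, z up, the work surface at z = 0. Lengths are in mm, angles in rad, forces in N, time in s.
With the tool pointing down it reaches from about 425 to 1025 mm from the base axis. Payload 3.6 kg.
Tool frame: the origin (TCP) lies on the centre line of the jaws, within the pads' length; the fingertips stand 25 mm ahead of it and the grasp point (between the pads) lies 6 mm ahead of it (tips_ahead is the distance from the TCP to the fingertips, in mm); z points along the fingers, y is the direction in which the jaws open and shut (so a half turn about z gives the same grasp; the last joint's range is limited). The gripper opens to 85 mm and grips with 20 to 120 N. Pads are 22 mm wide; open, the fingers measure 114 mm over their backs; the gripper's body (76 mm by 85 mm) begins 54 mm behind the grasp point. The pads swing forward as they close: fully open they stand 13 mm farther back than shut.
Start: joints at [-1.391, 0.591, 0.048, 1.609, -0.033, 0.943, -0.034], TCP at [196.029, 697.999, 256.302] pointing down, gripper open.
Joint ranges: [-2.69, 2.69], [-0.47, 2.24], [-1.27, 1.36], [0.19, 2.51], [-1.53, 4.68], [0.08, 2.07], [-3.09, 3.09]. Speed limits (rad/s): [2.57, 2.57, 3.14, 3.14, 3.14, 3.14, 3.14].

INTERFACE

Orientations are given as a 3x3 rotation matrix whose columns are the frame's x, y, z axes.
In Python, from workcell import * gives the robot as it stands.
- The arm moves only by the shell command python3 -m inch 'ROWS' [FORCE]. ROWS is a JSON object of lists of equal length, an entry for each row: "turn": the turn, a rotation vector about the tool's x, y, z in rad, a list of three; "travel": the shift along the tool's x, y, z in mm, a list of three; "grip": the closure, from 0 (fully open) to 1 (shut). In form: {"turn": [[wx, wy, wz], ...], "travel": [[dx, dy, dz], ...], "grip": [grip, ...]}. A call has 1 to 10 rows; each row is the pose to reach, as a shift and turn from the pose commanded when the call began, along the tool's axes at that moment; what a row does not reach only later rows make up. A row lasts 1/8 s, in which the tool goes at most 62.5 mm and 10.7 degrees, less where a joint would pass 70% of its speed; a pose out of reach is approached as far as the arm can. A call with a gripper value outside its range is refused whole. The fingers move at their own pace and stop on an object; FORCE is the grip in N (left out, the last holds). Time passes only in rows, so rows that repeat a pose let the fingers close. It gives the time, the measured TCP pose, the force and the opening at its end, in the units of the state.
- read_state(): the state, without advancing time (a new reading comes with each control period).
- grab_frame(name): name is "scene" or "top"; returns a dict with "img" (480x640x3 uint8, red, green, blue), "fx", "fy", "cx", "cy" (pixels), "T" (4x4, takes a point from camera to world coordinates). Camera axes: x right, y down, z forward; pixel columns grow to the right and rows downward; lengths in mm; the calibration is good to about 2 mm. A picture is of the moment at which its call begins. There is no depth.
- hand_in(): hands the job in, once; it reports no verdict.
The state is a dict: "clock": time; "qpos": joint angles; "joint_vel": joint speeds; "effort": joint torques, N m; "tcp_pos": TCP position; "ee_rot": TCP orientation; "force": force on the tool from outside, world axes, zero at the start; "torque": the same for the moment, N m; "width": finger opening in mm.
Only numpy, scipy, OpenCV 4.12 (cv2) and the standard library are available. Lean on these libraries where they do the work, as an engineer would, in place of code of your own. Each camera call takes 0.05 s, during which the arm holds its last target.

## Working session

There is one attempt and no reset: what is moved stays moved. The work goes in short steps, Python scripts to look and compute and a shell command to move; the robot and the scene stay as the last step left them, time stands still between calls to the robot, and variables do not carry over. Pictures are saved under pics/ and viewed, and the job is handed in when it is done.

```bash
mkdir -p pics
python3 - <<'E'
from workcell import *
import cv2
s=read_state(); print({k:(v if not hasattr(v,'round') else v) for k,v in s.items()})
for n in("scene","top"):
    f=grab_frame(n); cv2.imwrite(f"pics/{n}0.png",f["img"][:,:,::-1]); print(n,f["fx"],f["fy"],f["cx"],f["cy"],f["T"])
E
```

```text
{'clock': 0.0, 'qpos': array([-1.39050052,  0.59211153,  0.04830981,  1.60985093, -0.03329465,
        0.94267522, -0.03371476]), 'joint_vel': array([-2.15867511e-04,  7.10619502e-04, -2.14572250e-04,  1.36205328e-03,
        1.77700967e-04, -7.75803048e-05, -1.61899178e-03]), 'effort': array([-5.81135737e-04, -5.48687160e+01,  1.54644683e+00, -1.98128986e+01,
        9.42511309e-03,  8.72208970e-03, -4.31527710e-06]), 'tcp_pos': array([195.81908951, 697.24652618, 255.13589202]), 'ee_rot': array([[-9.62767716e-01,  2.70329617e-01, -4.73093557e-04],
       [ 2.70329997e-01,  9.62765235e-01, -2.18964348e-03],
       [-1.36447454e-04, -2.23600943e-03, -9.99997491e-01]]), 'force': array([ 0.31257478, -0.27382172, -0.27440644]), 'torque': array([-0.02499713,  0.00113081,  0.04758422]), 'width': 85.33474768240265}
scene 488.1543463554392 488.1543463554392 323.1778634463662 240.96028872564696 [[ 8.46999657e-01 -3.91664570e-01  3.59430724e-01  1.97401773e+02]
 [-5.31469754e-01 -6.09318350e-01  5.88448000e-01 -3.74856010e+02]
 [-1.14664974e-02 -6.89441813e-01 -7.24250306e-01  6.75150256e+02]
 [ 0.00000000e+00  0.00000000e+00  0.00000000e+00  1.00000000e+00]]
top 611.6312861030469 611.6312861030469 319.52906954690593 239.16476776684684 [[-1.53732500e-02 -9.88318835e-01  1.51623032e-01  3.41389973e+02]
 [-9.99881011e-01  1.50020557e-02 -3.59184524e-03  1.44697697e+02]
 [ 1.27523112e-03 -1.51660209e-01 -9.88431867e-01  1.24965610e+03]
 [ 0.00000000e+00  0.00000000e+00  0.00000000e+00  1.00000000e+00]]
```

View pics/scene0.png

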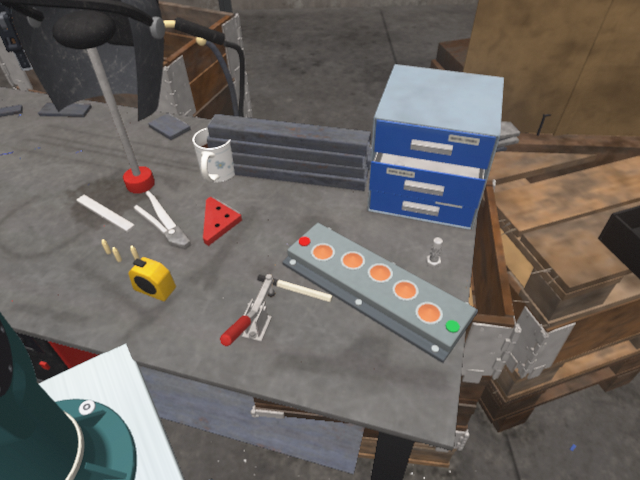

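View pics/top0.png

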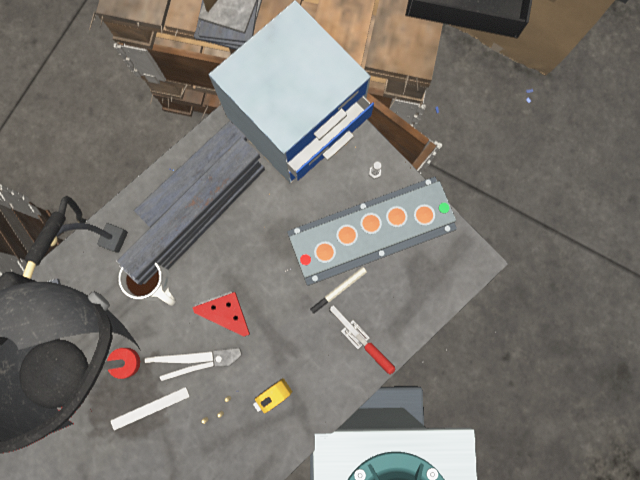

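The top view shows the pads at (325,252), (347,235), (371,223), (397,216) and (425,214). Green magnet is at (444,208), the right/-y side; red is at (306,260). The bolt is at (376,170), the square at (222,312) and the marker at (338,290). A toggle clamp is at (355,335), and the torch with helmet is on the left.

```bash
cat > h.py <<'E'
from workcell import *
import cv2, numpy as np
def ray(f,u,v):
    d=np.array([(u-f["cx"])/f["fx"],(v-f["cy"])/f["fy"],1.]); return f["T"][:3,3],f["T"][:3,:3]@d
def onz(f,u,v,z):
    o,d=ray(f,u,v); return o+d*(z-o[2])/d[2]
def blobs(f,lo,hi,amin,roi):
    h=cv2.cvtColor(f["img"],cv2.COLOR_RGB2HSV); m=cv2.inRange(h,lo,hi)
    k=np.zeros_like(m); x0,y0,x1,y1=roi; k[y0:y1,x0:x1]=m[y0:y1,x0:x1]
    cs,_=cv2.findContours(k,cv2.RETR_EXTERNAL,cv2.CHAIN_APPROX_NONE)
    return [(cv2.fitEllipse(c),cv2.contourArea(c)) for c in cs if cv2.contourArea(c)>amin]
E
python3 - <<'E'
from h import *
R={"top":(285,180,465,285),"scene":(280,220,480,360)}
for n in R:
    f=grab_frame(n)
    for nm,lo,hi,z in(("pad",(5,90,120),(22,255,255),31),("green",(45,120,80),(85,255,255),34),("red",(0,180,120),(4,255,255),34)):
        for e,a in sorted(blobs(f,lo,hi,25,R[n])):
            p=onz(f,*e[0],z); print(n,nm,np.round(e[0],1),np.round(e[1],1),a,p.round(1))
f=grab_frame("top")
for nm,u,v,z in(("torch",122,363,10),("clampTip",333,310,30),("clampHandle",390,370,40),("bolt",376,165,60),("boltbase",376,177,0),("cap",313,310,10),("markend",364,270,10),("drawer",292,180,0),("drawercorner",372,102,100)):
    print(nm,onz(f,u,v,z).round())
I=f["img"][170:300,270:480]; cv2.imwrite("pics/z.png",cv2.resize(I,None,fx=3.8,fy=3.8,interpolation=2)[:,:,::-1])
f=grab_frame("scene"); I=f["img"][190:370,200:480]; cv2.imwrite("pics/z2.png",cv2.resize(I,None,fx=2.8,fy=2.8,interpolation=2)[:,:,::-1])
E
```

```text
top pad [324.5 251.6] [15.4 16. ] 192.0 [502.9 130.7  31. ]
top pad [346.7 234.7] [15.4 16. ] 192.5 [536.6  85.3  31. ]
top pad [370.6 222.9] [15.4 15.8] 188.5 [560.   36.4  31. ]
top pad [396.3 216.2] [15.2 16. ] 189.5 [573.  -16.1  31. ]
top pad [424.1 214.5] [15.1 16.3] 191.5 [575.8 -72.6  31. ]
top green [443.5 207.5] [9.2 9.2] 64.0 [ 588.9 -112.    34. ]
scene pad [322.3 251.6] [13.2 18.1] 186.5 [501.9 127.2  31. ]
scene pad [352.3 259.9] [13.5 18.6] 195.5 [535.7  82.   31. ]
scene pad [379.6 272.6] [13.7 19.4] 207.0 [558.7  32.9  31. ]
scene pad [404.9 289.7] [15.  20.3] 237.5 [571.9 -19.4  31. ]
scene pad [428.5 312.5] [16.2 21.2] 267.5 [574.6 -75.7  31. ]
scene pad [470.9 297.4] [ 3.7 22.6] 41.0 [652.5 -89.8  31. ]
scene green [452.1 325.8] [10.8 13.1] 109.0 [ 587.3 -115.8   34. ]
scene red [304.  240.9] [ 7.5 10.2] 57.0 [486.3 165.   34. ]
torch [288. 537.  10.]
clampTip [386. 116.  30.]
clampHandle [268.   8.  40.]
bolt [673.  25.  60.]
boltbase [663.  20.   0.]
cap [387. 156.  10.]
markend [467.  51.  10.]
drawer [660. 196.   0.]
drawercorner [789.  33. 100.]
```

View pics/z.png

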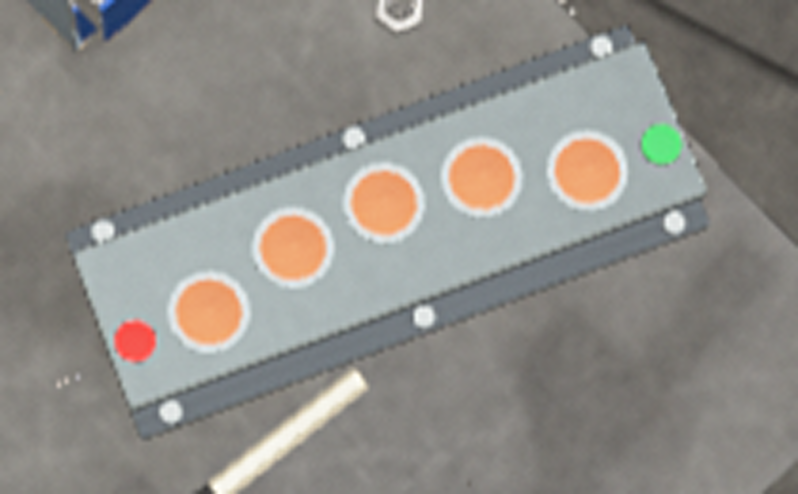

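View pics/z2.png

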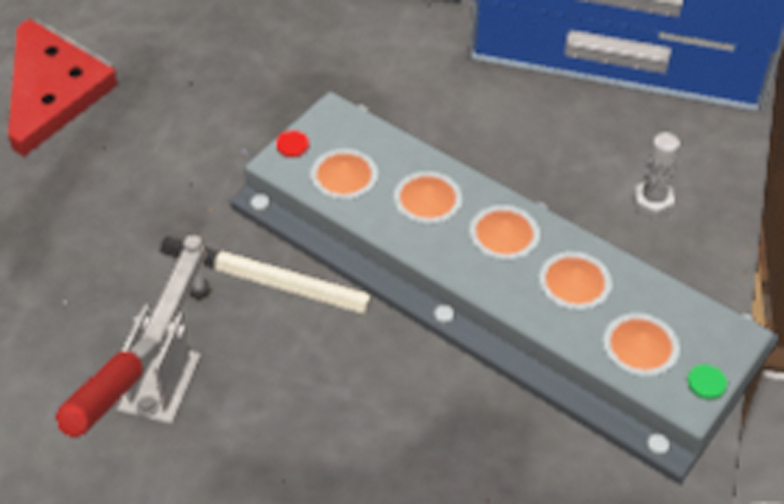

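```bash
python3 -m inch '{"turn":[[0,0,0],[0,0,0],[0,0,0],[0,0,0],[0,0,0],[0,0,0]],"travel":[[0,0,-30],[0,0,-80],[0,0,-130],[0,0,-180],[0,0,-200],[0,0,-200]],"grip":[1,1,1,1,1,1]}' 20
python3 - <<'E'
from h import *
import workcell; print([k for k in dir(workcell) if not k.startswith('__')])
s=read_state(); print(s["clock"],s["tcp_pos"].round(1),s["ee_rot"].round(3),s["qpos"].round(3),s["width"],s["force"].round(2))
for w in((470,450,455),(600,150,455),(588,-114,455),(560,-100,150)): print((s["ee_rot"].T@(np.array(w)-s["tcp_pos"])).round())
for n in("scene","top"):
    f=grab_frame(n); cv2.imwrite(f"pics/{n}1.png",f["img"][:,:,::-1])
E
```

```text
clock: 1.05
tcp_pos: [196.3, 698.7, 458.7]
ee_rot: [[-0.963, 0.27, 0.001], [0.27, 0.963, 0.004], [0.0, 0.004, -1.0]]
force: [0.0, -0.1, -0.7]
width: 0.2
['IKError', 'grab_frame', 'hand_in', 'read_state', 'tips_ahead']
1.05 [196.3 698.7 458.7] [[-0.963  0.27   0.001]
 [ 0.27   0.963  0.004]
 [ 0.     0.004 -1.   ]] [-1.4    0.452  0.064  1.367 -0.029  1.319 -0.038] 0.183098907344033 [ 0.04 -0.15 -0.69]
[-331. -165.    3.]
[-537. -419.    2.]
[-597. -676.    1.]
[-566. -672.  306.]
```

View pics/scene1.png

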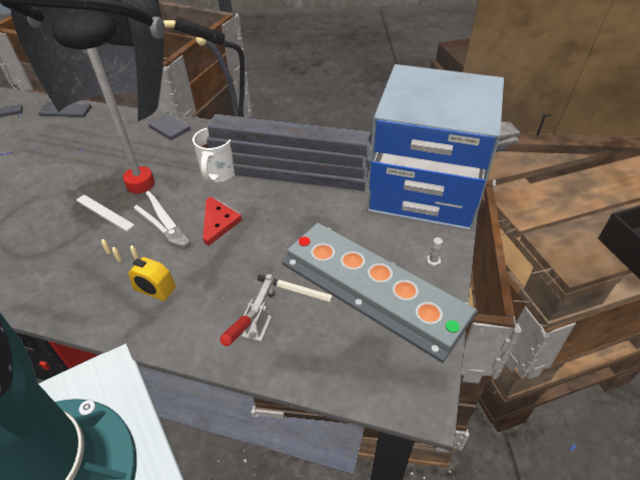

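View pics/top1.png

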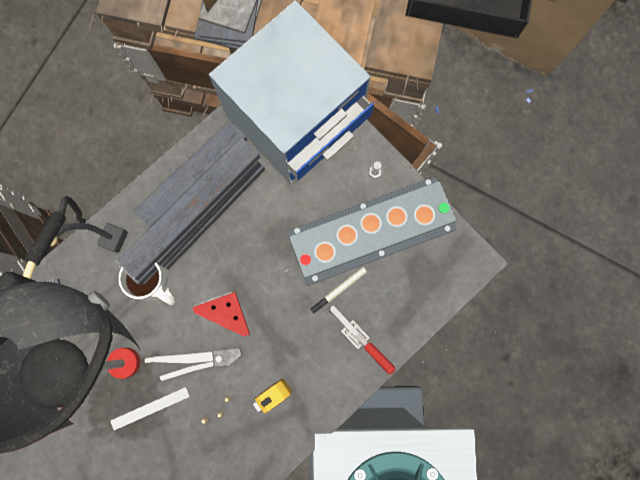

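```bash
python3 -m inch '{"turn":[[0,0,0],[0,0,0.05],[0,0,0.1],[0,0,0.15],[0,0,0.2],[0,0,0.25],[0,0,0.3],[0,0,0.35],[0,0,0.4],[0,0,0.4]],"travel":[[-25,-12,0],[-70,-35,0],[-120,-60,0],[-170,-85,0],[-220,-110,0],[-270,-135,0],[-331,-180,0],[-360,-215,0],[-390,-250,0],[-410,-275,0]],"grip":[1,1,1,1,1,1,1,1,1,1]}'
cat > g.py <<'E'
from h import *
import sys,json
s=read_state(); print(s["clock"],s["tcp_pos"].round(1),s["qpos"].round(3),s["force"].round(2),s["torque"].round(2))
R=s["ee_rot"]; yaw=np.degrees(np.arctan2(R[1,0],R[0,0])); print("yaw",yaw.round(1),"turn to 109.7:",np.radians(yaw-109.7).round(3), R[:,2].round(4))
for w in json.loads(sys.argv[1]): print(w,(R.T@(np.array(w)-s["tcp_pos"])).round(1))
E
python3 g.py '[[560,0,455],[585,-110,200]]'
```

```text
clock: 2.5
tcp_pos: [518.1, 316.7, 455.9]
ee_rot: [[-0.778, 0.629, -0.0], [0.629, 0.778, -0.002], [-0.001, -0.002, -1.0]]
force: [-0.1, 0.4, 0.5]
width: 0.0
2.5 [518.1 316.7 455.9] [-0.845  0.278  0.291  1.649 -0.082  1.228  0.353] [-0.08  0.42  0.46] [ 0.02 -0.03 -0.  ]
yaw 141.0 turn to 109.7: 0.547 [-1.0e-04 -2.2e-03 -1.0e+00]
[560, 0, 455] [-231.7 -219.9    1.6]
[585, -110, 200] [-320.  -289.3  256.8]
```

```bash
python3 -m inch '{"turn":[[0,0,0.05],[0,0,0.12],[0,0,0.2],[0,0,0.28],[0,0,0.36],[0,0,0.44],[0,0,0.5],[0,0,0.547],[0,0,0.547],[0,0,0.547]],"travel":[[-25,-20,0],[-60,-52,0],[-95,-85,0],[-130,-118,0],[-165,-152,0],[-200,-185,10],[-235,-215,50],[-270,-245,100],[-295,-268,150],[-309,-280,200]],"grip":[1,1,1,1,1,1,1,1,1,1]}'
python3 g.py '[[582.2,-96,150],[582.2,-96,70]]'
```

```text
clock: 3.75
tcp_pos: [582.4, -92.6, 255.2]
ee_rot: [[-0.339, 0.941, 0.001], [0.941, 0.339, -0.001], [-0.001, 0.0, -1.0]]
force: [0.0, 0.9, 0.3]
width: 0.0
3.75 [582.4 -92.6 255.2] [-0.271  0.46   0.486  1.938 -0.288  0.811  0.718] [0.02 0.9  0.33] [-0.01 -0.03 -0.02]
yaw 109.8 turn to 109.7: 0.002 [ 8.0e-04 -1.3e-03 -1.0e+00]
[582.2, -96, 150] [ -3.   -1.4 105.2]
[582.2, -96, 70] [ -2.9  -1.4 185.2]
```

```bash
python3 -m inch '{"turn":[[0,0,0],[0,0,0],[0,0,0],[0,0,0],[0,0,0],[0,0,0]],"travel":[[-3,-1,40],[-3,-1,90],[-3,-1,130],[-3,-1,160],[-3,-1,165],[-3,-1,165]],"grip":[1,1,1,1,1,1]}'
python3 g.py '[[582.2,-96,62]]'
python3 - <<'E'
from h import *
f=grab_frame("scene"); I=f["img"][130:370,280:520]; cv2.imwrite("pics/s3.png",cv2.resize(I,None,fx=2.5,fy=2.5,interpolation=2)[:,:,::-1])
f=grab_frame("top"); I=f["img"][130:300,270:510]; cv2.imwrite("pics/t3.png",cv2.resize(I,None,fx=3,fy=3,interpolation=2)[:,:,::-1])
E
```

```text
clock: 4.5
tcp_pos: [583.3, -93.0, 91.8]
ee_rot: [[-0.342, 0.94, 0.0], [0.94, 0.342, -0.0], [-0.0, 0.0, -1.0]]
force: [0.6, 0.5, 0.3]
width: 0.1
4.5 [583.3 -93.   91.8] [-0.15   0.682  0.331  2.03  -0.442  0.497  0.854] [0.63 0.51 0.27] [-0.02 -0.02  0.01]
yaw 110.0 turn to 109.7: 0.005 [ 3.e-04 -4.e-04 -1.e+00]
[582.2, -96, 62] [-2.4 -2.  29.8]
```

View pics/s3.png

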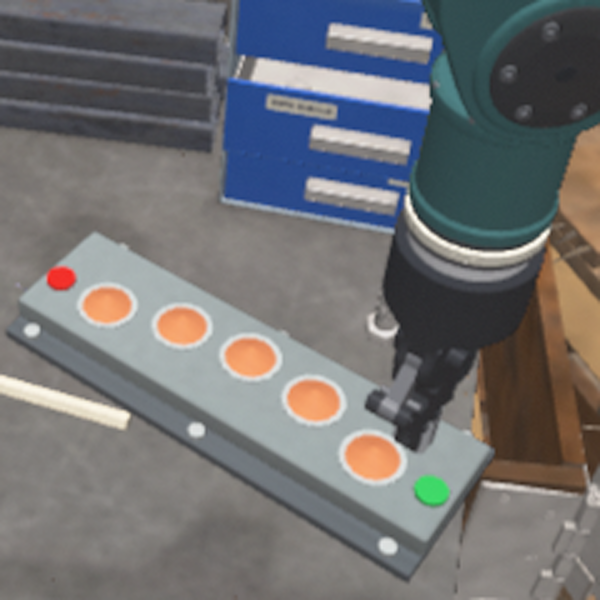

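View pics/t3.png

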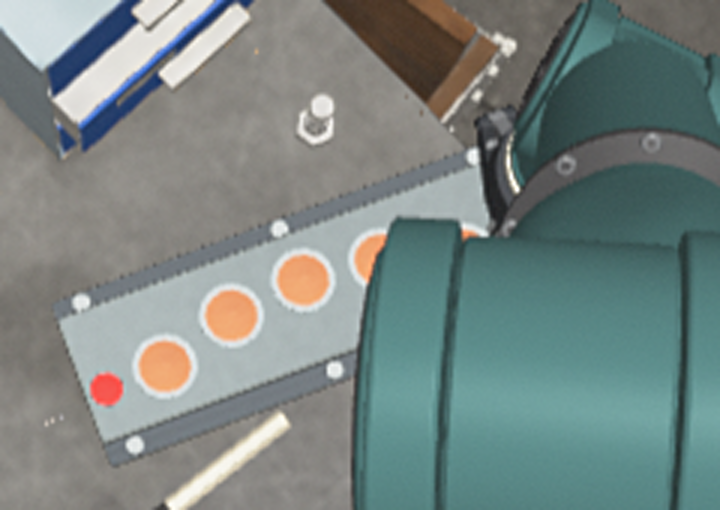

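Run:
```python
from h import *
f=grab_frame("scene");Ti=np.linalg.inv(f["T"]); s=read_state();print(s["tcp_pos"])
for t in range(4):
    pass
R=s["ee_rot"]
for dx in(-11,0,11):
  for dy in(-12,0,12):
    w=s["tcp_pos"]+R@[dx,dy,25]; p=Ti@np.r_[w,1]; print(dx,dy,np.round([f["fx"]*p[0]/p[2]+f["cx"],f["fy"]*p[1]/p[2]+f["cy"]],1))
I=f["img"][260:350,400:500]; cv2.imwrite("pics/s4.png",cv2.resize(I,None,fx=6,fy=6,interpolation=2)[:,:,::-1])
```

```text
[584.20562632 -92.71360459  92.79018099]
-11 -12 [446.9 312.2]
-11 0 [450.7 307. ]
-11 12 [454.4 301.9]
0 -12 [440.4 308.5]
0 0 [444.2 303.4]
0 12 [448.  298.4]
11 -12 [433.9 305. ]
11 0 [437.8 299.9]
11 12 [441.6 294.9]
```

View pics/s4.png

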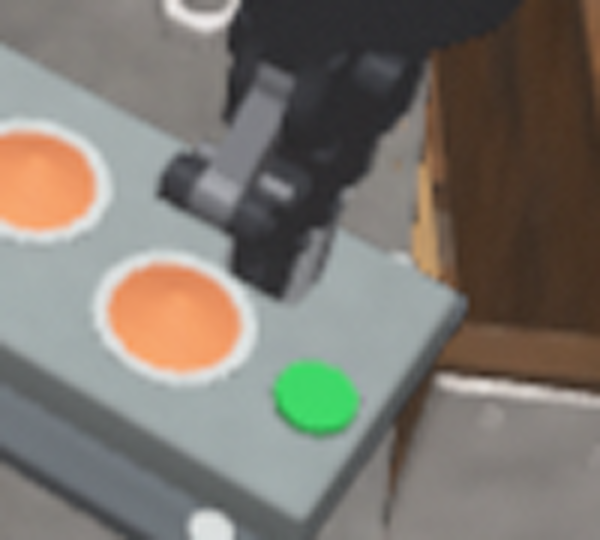

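```bash
cat > avg.py <<'E'
from h import *
a=[];F=[]
for i in range(8):
    grab_frame("top"); s=read_state(); a.append(s["tcp_pos"]); F.append(s["force"])
a=np.array(a);F=np.array(F); print(s["clock"],a.mean(0).round(2),a.std(0).round(2),F.mean(0).round(2),F.std(0).round(2))
E
python3 avg.py
```

```text
5.05 [583.72 -92.38  92.1 ] [0.27 0.1  0.41] [-0.07  0.08 -0.03] [0.26 0.58 0.36]
```

```bash
python3 -m inch '{"turn":[[0,0,0],[0,0,0],[0,0,0],[0,0,0],[0,0,0],[0,0,0]],"travel":[[-3,-2,10],[-3,-2,20],[-3,-2,26],[-3,-2,29],[-3,-2,31],[-3,-2,31]],"grip":[1,1,1,1,1,1]}'
python3 avg.py; python3 g.py '[[582.2,-96,60.5],[575.2,-74.1,60.5],[575,-45.5,60.5],[572.5,-17.7,60.5],[567,9,60.5],[559.3,34.7,60.5],[549,59.7,60.5],[536.2,83.7,60.5],[520.5,107,60.5],[502.4,129,60.5],[490,144,60.5]]'
python3 - <<'E'
from h import *
f=grab_frame("scene")
I=f["img"][260:350,380:500]; cv2.imwrite("pics/s5.png",cv2.resize(I,None,fx=6,fy=6,interpolation=2)[:,:,::-1])
E
```

```text
clock: 5.8
tcp_pos: [582.5, -95.9, 60.3]
ee_rot: [[-0.343, 0.939, 0.0], [0.939, 0.343, 0.0], [-0.0, 0.0, -1.0]]
force: [0.1, 0.3, -0.5]
width: -0.1
6.2 [582.57 -95.87  60.51] [0.04 0.02 0.05] [ 0.17 -0.03  0.04] [0.44 0.34 0.47]
6.2 [582.5 -95.8  60.5] [-0.117  0.728  0.291  2.038 -0.467  0.439  0.881] [-0.18  0.48 -0.69] [-0.03 -0.04 -0.02]
yaw 110.1 turn to 109.7: 0.006 [ 2.e-04 -0.e+00 -1.e+00]
[582.2, -96, 60.5] [-0.1 -0.3 -0. ]
[575.2, -74.1, 60.5] [22.9  0.6 -0. ]
[575, -45.5, 60.5] [49.9 10.2 -0. ]
[572.5, -17.7, 60.5] [76.8 17.4 -0. ]
[567, 9, 60.5] [ 1.038e+02  2.140e+01 -1.000e-01]
[559.3, 34.7, 60.5] [ 1.306e+02  2.300e+01 -1.000e-01]
[549, 59.7, 60.5] [ 1.576e+02  2.190e+01 -1.000e-01]
[536.2, 83.7, 60.5] [ 1.845e+02  1.810e+01 -1.000e-01]
[520.5, 107, 60.5] [ 2.118e+02  1.130e+01 -1.000e-01]
[502.4, 129, 60.5] [ 2.387e+02  1.900e+00 -1.000e-01]
[490, 144, 60.5] [ 2.57e+02 -4.60e+00 -1.00e-01]
```

View pics/s5.png

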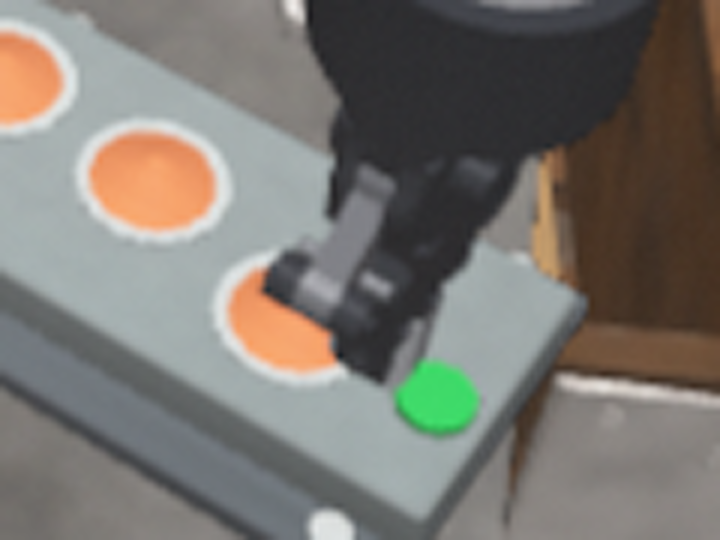

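```bash
python3 -m inch '{"turn":[[0,0,0],[0,0,0],[0,0,0],[0,0,0],[0,0,0],[0,0,0]],"travel":[[4,0.1,0],[9,0.3,0],[14,0.4,0],[19,0.5,0],[23,0.6,0],[23,0.6,0]],"grip":[1,1,1,1,1,1]}'
python3 avg.py
python3 - <<'E'
from h import *
f=grab_frame("scene")
I=f["img"][260:350,380:500]; cv2.imwrite("pics/s6.png",cv2.resize(I,None,fx=6,fy=6,interpolation=2)[:,:,::-1])
E
```

```text
clock: 7.0
tcp_pos: [574.9, -72.6, 60.3]
ee_rot: [[-0.344, 0.939, -0.001], [0.939, 0.344, 0.001], [0.002, -0.0, -1.0]]
force: [1.0, 0.5, 2.3]
width: 0.2
7.4 [574.86 -72.81  60.19] [0.02 0.16 0.03] [0.22 1.53 2.59] [0.73 0.69 0.52]
```

View pics/s6.png

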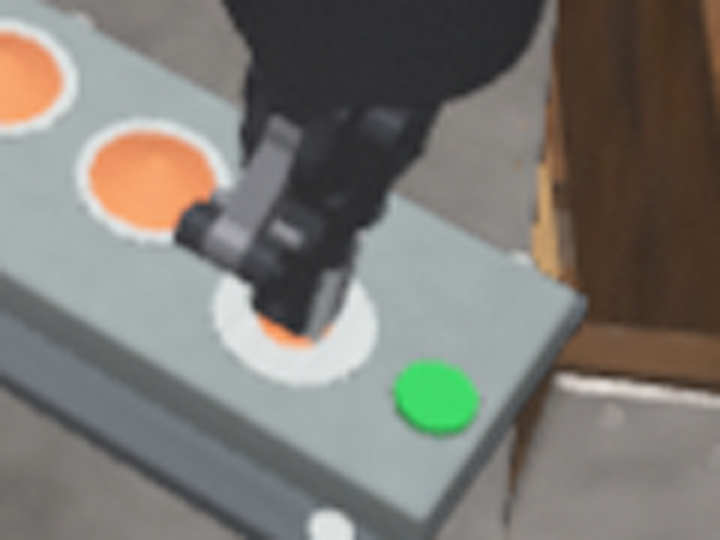

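Pad 1 is dipped with about 2.6 N (roughly 4 mm), and it isn't flush. I'll continue the sweep.

```bash
python3 -m inch '{"turn":[[0,0,0],[0,0,0],[0,0,0],[0,0,0],[0,0,0],[0,0,0],[0,0,0],[0,0,0],[0,0,0],[0,0,0]],"travel":[[5,2,0.2],[11,4,0.4],[16,6,0.4],[22,8,0.4],[27,9.6,0.4],[32,11.3,0.4],[38,13,0.4],[43,14.4,0.4],[49,15.8,0.4],[54,16.8,0.4]],"grip":[1,1,1,1,1,1,1,1,1,1]}'
python3 avg.py;python3 g.py '[[572.5,-17.7,60],[559.3,34.7,60],[536.2,83.7,60],[502.4,129,60]]'
python3 - <<'E'
from h import *
f=grab_frame("scene")
I=f["img"][240:350,350:500]; cv2.imwrite("pics/s7.png",cv2.resize(I,None,fx=5,fy=5,interpolation=2)[:,:,::-1])
E
```

```text
clock: 8.7
tcp_pos: [572.6, -17.2, 60.2]
ee_rot: [[-0.343, 0.939, 0.001], [0.939, 0.343, 0.0], [-0.0, 0.001, -1.0]]
force: [1.1, -1.2, 4.1]
width: 0.2
9.1 [572.36 -16.17  59.94] [0.02 0.09 0.05] [0.46 0.73 2.77] [0.51 1.24 0.7 ]
9.1 [572.4 -16.3  59.9] [-0.258  0.718  0.296  2.077 -0.5    0.415  0.782] [0.6  2.64 3.7 ] [ 0.52 -0.14 -0.05]
yaw 110.1 turn to 109.7: 0.007 [-5.0e-04  1.7e-03 -1.0e+00]
[572.5, -17.7, 60] [-1.4 -0.3 -0.1]
[559.3, 34.7, 60] [52.4  5.3 -0. ]
[536.2, 83.7, 60] [1.063e+02 4.000e-01 1.000e-01]
[502.4, 129, 60] [160.5 -15.7   0.2]
```

View pics/s7.png

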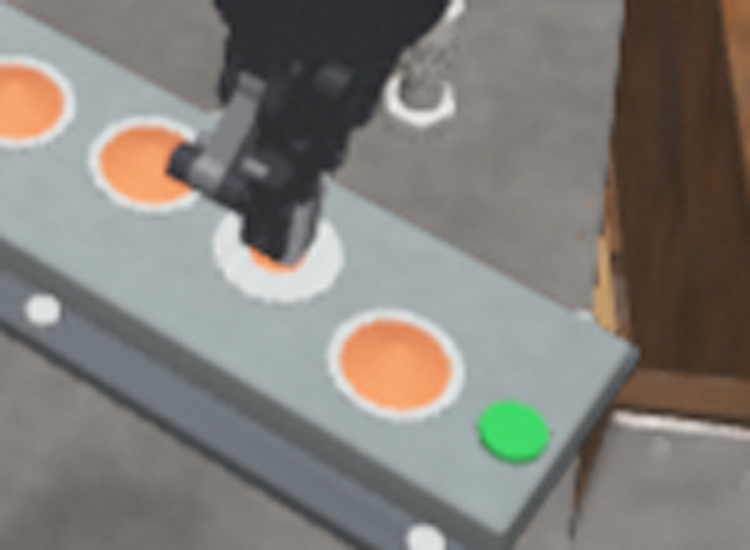

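```bash
python3 -m inch '{"turn":[[0,0,0],[0,0,0],[0,0,0],[0,0,0],[0,0,0],[0,0,0],[0,0,0],[0,0,0],[0,0,0],[0,0,0]],"travel":[[5,1,0],[10,2,0],[15,2.8,0],[20,3.5,0],[26,4.1,0],[31,4.6,0],[36,5,0],[42,5.2,0],[48,5.3,0],[53,5.3,0]],"grip":[1,1,1,1,1,1,1,1,1,1]}'
python3 avg.py;python3 g.py '[[559.3,34.7,60],[536.2,83.7,60],[502.4,129,60]]'
```

```text
clock: 10.4
tcp_pos: [559.5, 34.3, 60.2]
ee_rot: [[-0.343, 0.939, 0.001], [0.939, 0.343, 0.0], [-0.0, 0.001, -1.0]]
force: [-0.3, -2.3, 3.3]
width: 0.0
10.8 [559.01  35.29  59.95] [0.01 0.06 0.07] [0.52 1.04 2.62] [0.4  1.   0.29]
10.8 [559.   35.2  59.8] [-0.355  0.71   0.299  2.105 -0.523  0.398  0.714] [0.53 2.36 2.69] [ 0.46 -0.03  0.06]
yaw 110.1 turn to 109.7: 0.007 [-7.0e-04  1.5e-03 -1.0e+00]
[559.3, 34.7, 60] [-0.6  0.1 -0.2]
[536.2, 83.7, 60] [53.4 -4.8 -0.1]
[502.4, 129, 60] [107.5 -20.9   0. ]
```

```bash
python3 -m inch '{"turn":[[0,0,0],[0,0,0],[0,0,0],[0,0,0],[0,0,0],[0,0,0],[0,0,0],[0,0,0],[0,0,0],[0,0,0]],"travel":[[5,0,0],[10,-0.1,0],[15,-0.3,0],[21,-0.7,0],[27,-1.2,0],[32,-1.8,0],[37,-2.4,0],[43,-3.3,0],[48,-4,0],[53.5,-4.9,0]],"grip":[1,1,1,1,1,1,1,1,1,1]}'
python3 avg.py;python3 g.py '[[536.2,83.7,60],[502.4,129,60],[490,144,60]]'
```

```text
clock: 12.05
tcp_pos: [536.6, 82.7, 60.2]
ee_rot: [[-0.342, 0.94, 0.001], [0.94, 0.342, 0.0], [-0.0, 0.001, -1.0]]
force: [1.6, -1.4, 2.3]
width: -0.2
12.45 [535.84  83.82  59.93] [0.02 0.05 0.07] [0.67 0.75 2.87] [0.54 1.24 0.43]
12.45 [535.9  83.7  59.8] [-0.45   0.699  0.297  2.145 -0.55   0.372  0.65 ] [0.7  2.73 2.46] [ 0.53  0.   -0.04]
yaw 110.1 turn to 109.7: 0.007 [-0.0011  0.0014 -1.    ]
[536.2, 83.7, 60] [-0.2  0.3 -0.2]
[502.4, 129, 60] [ 54.  -15.9  -0.1]
[490, 144, 60] [ 72.3 -22.3  -0. ]
```

```bash
python3 -m inch '{"turn":[[0,0,0],[0,0,0],[0,0,0],[0,0,0],[0,0,0],[0,0,0],[0,0,0],[0,0,0],[0,0,0],[0,0,0]],"travel":[[5,-1,0],[10,-2.1,0],[15,-3.3,0],[21,-4.9,0],[27,-6.6,0],[32,-8.2,0],[37,-9.9,0],[43,-12,0],[48,-13.7,0],[54,-15.9,0]],"grip":[1,1,1,1,1,1,1,1,1,1]}'
python3 avg.py;python3 g.py '[[502.4,129,60],[490,144,60]]'
python3 - <<'E'
from h import *
f=grab_frame("scene")
I=f["img"][190:340,270:470]; cv2.imwrite("pics/s8.png",cv2.resize(I,None,fx=4,fy=4,interpolation=2)[:,:,::-1])
E
```

```text
clock: 13.7
tcp_pos: [503.2, 128.0, 60.2]
ee_rot: [[-0.342, 0.94, 0.001], [0.94, 0.342, 0.0], [-0.0, 0.001, -1.0]]
force: [2.1, -1.4, 2.6]
width: -0.3
14.1 [502.15 129.05  59.92] [0.03 0.06 0.08] [0.34 1.12 2.92] [0.38 1.28 0.4 ]
14.1 [502.2 129.   59.8] [-0.546  0.683  0.288  2.197 -0.583  0.335  0.588] [0.36 2.28 3.38] [ 0.53  0.04 -0.03]
yaw 110.1 turn to 109.7: 0.007 [-0.0015  0.0013 -1.    ]
[502.4, 129, 60] [-0.1  0.2 -0.2]
[490, 144, 60] [18.3 -6.3 -0.2]
```

View pics/s8.png

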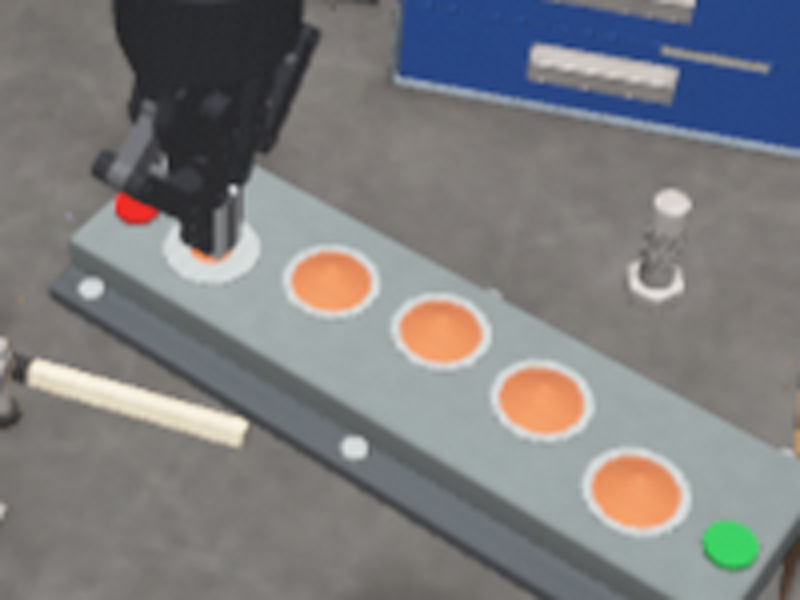

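Pads 1–4 are back up and pad 5 is dipped. Now I'll run off its far side, short of the red magnet, and lift.

```bash
python3 -m inch '{"turn":[[0,0,0],[0,0,0],[0,0,0],[0,0,0],[0,0,0],[0,0,0],[0,0,0],[0,0,0],[0,0,0],[0,0,0]],"travel":[[5,-1.8,0],[10,-3.5,0],[15,-5.2,0],[20,-6.8,0],[21,-7,0],[21,-7,-8],[21,-7,-25],[21,-7,-60],[21,-7,-100],[21,-7,-150]],"grip":[1,1,1,1,1,1,1,1,1,1]}'
python3 -m inch '{"turn":[[0,0,0],[0,0,0],[0,0,0],[0,0,0],[0,0,0]],"travel":[[0,0,-40],[0,0,-80],[0,0,-100],[0,0,-100],[0,0,-100]],"grip":[1,1,1,1,1]}'
python3 avg.py
python3 - <<'E'
from h import *
for n in("scene","top"):
    f=grab_frame(n); cv2.imwrite(f"pics/{n}9.png",f["img"][:,:,::-1])
E
```

```text
clock: 15.4
tcp_pos: [488.1, 144.9, 211.0]
ee_rot: [[-0.343, 0.939, -0.002], [0.939, 0.343, -0.001], [-0.0, -0.002, -1.0]]
force: [0.7, 0.7, 0.1]
width: -0.1
clock: 16.02
tcp_pos: [488.0, 145.0, 309.1]
ee_rot: [[-0.343, 0.939, -0.002], [0.939, 0.343, -0.0], [0.0, -0.002, -1.0]]
force: [0.0, -1.1, 0.2]
width: -0.4
16.425 [488.42 145.01 309.02] [0.32 0.05 0.29] [ 0.05 -0.09  0.11] [0.32 0.5  0.42]
```

View pics/scene9.png

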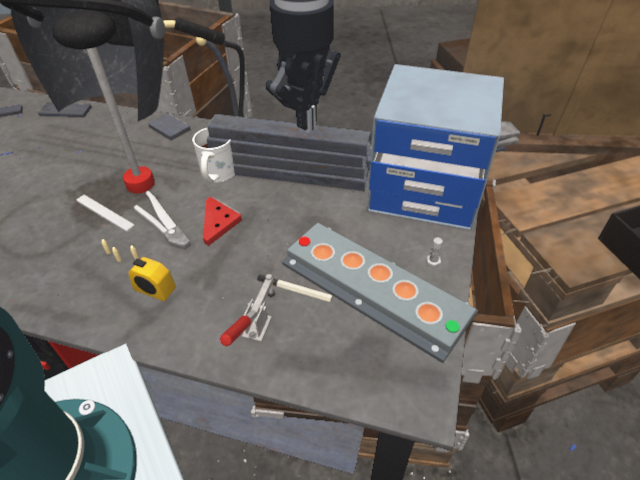

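View pics/top9.png

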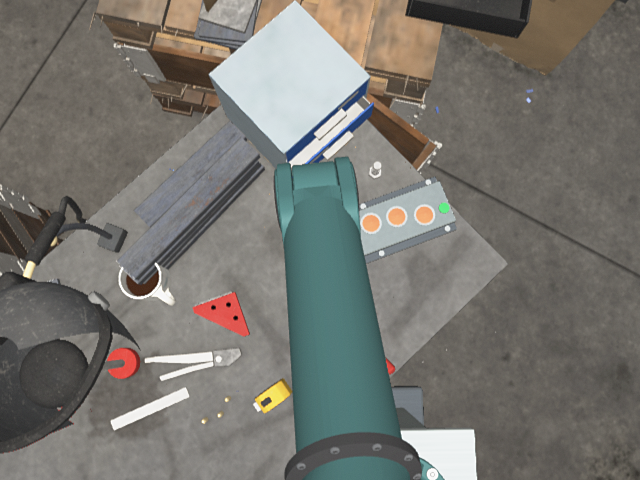

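The scene view shows all five pads up and unchanged at (322,252) to (428,313). The bolt (435,250), square (220,220), marker (303,290) and both magnets are where they were, and the arm is clear.

```bash
python3 -c "
from workcell import *
print(hand_in())"
```

```text
the job is handed in; nothing more can be done
None
```

I swept the shut fingertips along the five pads in one low pass, from the green magnet's end to the red magnet's end, and handed the job in at about 16.5 s. The tips stayed about 5 mm above the deck throughout, including between the pads. I paused about half a second on top of each pad to read the force, still at sweep height.

- **Pad dips:** the mean upward force on the five pads was 2.6–2.9 N. The spring figures put that at about 4 mm of dip, while the fingertip height suggests about 5 mm. Neither is close to the 10 mm that would be flush.
- **Final state:** the last scene picture shows all five pads up, and the bolt, red square, marker and both magnets where they were. The force reading is about zero, with the TCP 309 mm above the table.
- **Disagreements:** the two cameras differed by about 3.5 mm on pad positions, so I used the average. The 4 mm and 5 mm dip figures differ by more than I'd expect from the noise on the averaged force, and nothing measured the dip directly.
- **Not checked:** in the last top picture the arm hid two pads and the red magnet, so for those I relied on the scene camera.

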